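Sort the leather bench: spools, rings and awl into their trays

TASK

Tidy up the leatherworking bench: stand both thread spools upright, side by side on the floor of the square wooden tray, lay both steel rings flat, side by side and not overlapping, in the round copper dish, and lay the awl flat in the long narrow grey tray. Leave the glue jar and the white water bowl where they stand.

Things in the scene. Friction and masses are not known exactly. Their poses are not given: they have to be found in the camera images.
- tall_spool: tall thread spool standing upright: wooden end discs, grey thread; diameter 40 mm, height 50 mm; origin at its centre (25 mm above what it stands on), z axis along its axis of symmetry; loose, about 60 g
- squat_spool: squat thread spool standing upright: wooden end discs, grey thread; diameter 50 mm, height 30 mm; origin at its centre (15 mm above what it stands on), z axis along its axis of symmetry; loose, about 60 g
- large_ring: large flat steel ring lying on the bench: outside diameter 60 mm, hole 38 mm, thickness 10 mm; origin at its centre (5 mm above what it lies on), z axis along its axis of symmetry; loose, about 100 g
- small_ring: small flat steel ring lying on the bench: outside diameter 42 mm, hole 24 mm, thickness 10 mm; origin at its centre (5 mm above what it lies on), z axis along its axis of symmetry; loose, about 50 g
- awl: short awl lying on the bench: wooden handle of square section 22 x 22 mm, 60 mm long, with a thin steel spike (6 mm thick, 34 mm long). Origin on its axis (11 mm above what it lies on), near the middle of the handle, where to grip it across. x axis along the tool: handle x = -32 to +28 mm, collar to 34, spike tip at +68 mm; loose, about 60 g
- dish: round shallow copper dish for the rings, fixed: outside diameter 172 mm at the foot, 180 mm at the rim; height 18 mm, wall 4 mm, flat floor 4 mm thick, about 164 mm across inside. Origin at the centre of its underside, on the bench; z up
- square_tray: square light-wood tray for the spools, fixed: 140 x 140 mm outside, 22 mm high, walls and floor 5 mm thick (130 x 130 mm inside). Origin at the centre of its underside, on the bench; x and y along its sides, z up
- long_tray: long narrow grey plastic tray for the awl, fixed: 90 mm (its x) by 190 mm (its y) outside, 18 mm high, walls and floor 4 mm thick (82 x 182 mm inside). Origin at the centre of its underside, on the bench; z up
- glue_jar: bystander: amber glass jar with black cap, 52 mm diameter, 70 mm high, standing loose beyond the trays; origin at the centre of its underside. To be left alone
- water_bowl: bystander: white ceramic bowl, 84 mm across the rim, 40 mm high, standing loose beyond the trays; origin at the centre of its underside. To be left alone
Not all that is in view belongs to the job. Leave any black, green or turquoise look-alike of the large_ring alone.

How it is judged:
At the end, for the whole second after the job is handed in: Rings flat on the dish floor, spools on end on the square tray floor, awl flat on the long tray floor: heights within 4 mm, level or upright within 0.1 rad (awl 0.08), centres inside the walls (large ring 56, small 65, spools 60, awl 36 x 65 mm from the middle), all at rest (horizontal distance between large_ring and dish below 0.056 m and angle between the z axis of each of large_ring, small_ring and the z axis of dish, either way round below 0.1 rad and z of large_ring in the frame of dish between 0.005 and 0.013 m and horizontal distance between small_ring and dish below 0.065 m and z of small_ring in the frame of dish between 0.005 and 0.013 m and angle between the z axis of each of tall_spool, squat_spool and the z axis of square_tray, either way round below 0.1 rad and z of tall_spool in the frame of square_tray between 0.026 and 0.034 m and x of tall_spool in the frame of square_tray between -0.06 and 0.06 m and y of tall_spool in the frame of square_tray between -0.06 and 0.06 m and z of squat_spool in the frame of square_tray between 0.016 and 0.024 m and x of squat_spool in the frame of square_tray between -0.06 and 0.06 m and y of squat_spool in the frame of square_tray between -0.06 and 0.06 m and z of awl in the frame of long_tray between 0.011 and 0.019 m and angle between awl's own x axis and vertical between 1.49 and 1.65 rad and x of awl in the frame of long_tray between -0.036 and 0.036 m and y of awl in the frame of long_tray between -0.065 and 0.065 m and linear speed of each of large_ring, small_ring, tall_spool, squat_spool, awl below 0.02 m/s and angular speed of each of large_ring, small_ring, tall_spool, squat_spool, awl below 0.3 rad/s); the robot touches nothing.
It fails at once if the glue jar is shifted more than 25 mm or tipped (distance of glue_jar from where it was at the start of the episode above 0.025 m or angle between glue_jar's own z axis and vertical above 0.4 rad).
It fails at once if the water bowl is shifted more than 25 mm or tipped (distance of water_bowl from where it was at the start of the episode above 0.025 m or angle between water_bowl's own z axis and vertical above 0.4 rad).
It also fails if it takes over 120 s, if anything falls off the work surface, if the arm or the gripper's body presses on something with over 40 N, if the wrist force passes 120 N, or if a joint passes its speed limit or range.

ROBOT

A 6-joint arm with a two-finger parallel gripper is mounted at the origin on the work surface. World frame = base frame: x ahead of the robot, y to its left, z up, the work surface at z = 0. Lengths are in m, angles in rad, forces in N, time in s.
With the tool pointing down it reaches from about 0.35 to 0.975 m from the base axis. Payload 4.9 kg.
Tool frame: the origin (TCP) lies at the very end of the fingers, on their centre line; the grasp point (between the pads) lies ctrl.grip_point_offset behind it (ctrl.grip_point_offset is the distance from the TCP to the grasp point, in m); z points along the fingers, y is the line along which they close (so a half turn about z gives the same grasp; the last joint's range is limited). The gripper opens to 85 mm and grips with 20 to 120 N. Pads are 22 mm wide; open, the fingers measure 114 mm over their backs; the gripper's body (76 mm by 85 mm) begins 54 mm behind the grasp point. The pads swing forward as they close: fully open they stand 13 mm farther back than shut.
Start: joints at [1.133, 0.053, 1.613, -0, 1.476, -0.119], TCP at [0.196, 0.593, 0.231] pointing down, gripper open.
Joint ranges: [-3.01, 3.01], [-1.01, 2.22], [0.06, 2.58], [-1.02, 4.17], [0.09, 2.62], [-3.14, 3.14]. Speed limits (rad/s): [2.57, 2.57, 3.14, 3.14, 3.14, 3.14].

INTERFACE

Orientations are given as a rotation vector (axis times angle).
In Python, from station import ctrl gives the robot as it stands. The module is installed in compiled form; this text tells all that it offers.
- The arm moves only by the tool drive_tool, never from a script. Its argument "steps" is a list of rows, each an object with "translation": the shift along the tool's x, y, z normalised to -1 to 1, where 1 is 4 cm, a list of three; "angular": the turn, a rotation vector about the tool's x, y, z normalised to -1 to 1, where 1 is 8 degrees, a list of three; "gripper": the opening, from 0 (shut) to 1 (fully open). In form: [{"translation": [dx, dy, dz], "angular": [wx, wy, wz], "gripper": gripper}, ...]. A call has 1 to 8 rows; each row shifts and turns the commanded pose from where the row before left it, along the tool's axes as they then stand; what a row does not reach is not made up. A row lasts 1/8 s, in which the tool goes at most 62.5 mm and 10.7 degrees, less where a joint would pass 70% of its speed; a pose out of reach is approached as far as the arm can. A call with a number of a shift or a turn outside -1 to 1 is refused whole. A call with a gripper value outside its range is refused whole. The fingers move at their own pace and stop on an object; "force" is the grip in N (left out, the last holds). Time passes only in rows, so rows that do not move let the fingers close. It gives the time, the measured TCP pose, the force, the opening and the grip force at its end, in the units of the state.
- ctrl.get_obs(): the state, without advancing time (a new reading comes with each control period).
- ctrl.get_image(name): name is "side" or "top"; returns a dict with "color" (420x560x3 uint8, red, green, blue), "depth" (420x560 float32, m along the optical axis (not along the pixel's ray), 0 where there is no reading), "fx", "fy", "cx", "cy" (pixels), "k1" (the pictures are not rectified: a ray, as slopes to the right and down, at radius r is drawn at 1 + k1 r^2 times it, then the intrinsics apply), "R" (3x3) and "t" (3): a world point X has camera coordinates R X + t. Camera axes: x right, y down, z forward; pixel columns grow to the right and rows downward; lengths in m; the calibration is good to about 2 mm. A picture is of the moment at which its call begins.
- ctrl.finish_job(): hands the job in; it is judged then, once.
The state is a dict: "t": time; "q": joint angles; "dq": joint speeds; "effort": joint torques, N m; "tool_pos": TCP position; "tool_rot": TCP orientation; "contact_force": force on the tool from outside, world axes, zero at the start; "wrist_torque": the same for the moment, N m; "opening": finger opening in m; "grip_force": force on a finger pad.
Only numpy, scipy, OpenCV 4.12 (cv2) and the standard library are available. Lean on these libraries where they do the work, as an engineer would, in place of code of your own. Each camera call takes 0.05 s, during which the arm holds its last target. There are 200 camera calls.

## Working session

There is one attempt and no reset: what is moved stays moved. The work goes in short steps, Python scripts to look and compute and a tool call to move; the robot and the scene stay as the last step left them, time stands still between calls to the robot, and variables do not carry over. Pictures are saved under pics/ and viewed, at most 14 in all, crops included, and the job is handed in when it is done.

Besides the shell and the picture viewer there is one more tool, called after "Call:" by a JSON object that holds its "fn" and its "kwargs". drive_tool: Moves the arm, as the interface text tells. Its arguments: {"type":"object","properties":{"steps":{"type":"array"},"force":{"type":"number"}},"required":["steps"]}

```bash
mkdir -p pics; cat > h.py <<'E'
import numpy as np, cv2
from station import ctrl
def grab(n):
    im=ctrl.get_image(n); np.savez(f'{n}.npz',**im); return im
def load(n): return dict(np.load(f'{n}.npz'))
def save(im,f,crop=None,s=1):
    c=im['color'][:,:,::-1]
    if crop: c=c[crop[1]:crop[3],crop[0]:crop[2]]
    cv2.imwrite('pics/'+f,cv2.resize(c,None,fx=s,fy=s,interpolation=cv2.INTER_CUBIC))
def world(im,u,v,z=None):
    # z given: intersect ray with height z, else use depth
    xd=(u-im['cx'])/im['fx'];yd=(v-im['cy'])/im['fy'];k=float(im['k1'])
    rd=np.hypot(xd,yd);r=rd
    for _ in range(20): r=rd/(1+k*r*r)
    f=r/rd if rd>0 else 1
    d=np.array([xd*f,yd*f,1.]);R,t=im['R'],im['t']
    if z is None: return R.T@(d*im['depth'][int(round(v)),int(round(u))]-t)
    o=-R.T@t; w=R.T@d
    return o+w*(z-o[2])/w[2]
E
python3 - <<'E'
from h import *
for n in('top','side'):
    im=grab(n);save(im,n+'0.png',s=1.42);print(n,im['fx'],im['k1'],-im['R'].T@im['t'],im['R'])
o=ctrl.get_obs();print(o,ctrl.grip_point_offset)
E
```

```text
top 479.91978545910877 -0.12205403272660162 [ 0.35071836 -0.0312378   1.09206554] [[-0.00463905 -0.99994219  0.00970038]
 [-0.98326499  0.00279456 -0.18215968]
 [ 0.18212205 -0.01038309 -0.98322111]]
side 398.1127609389234 -0.06363103987796107 [ 0.49828077 -0.67905272  0.6715715 ] [[ 0.99763735 -0.06548986 -0.02075544]
 [-0.0601805  -0.68736019 -0.72381923]
 [ 0.03313636  0.72335818 -0.68967741]]
{'t': 0.1, 'q': array([ 1.13297077e+00,  5.32800118e-02,  1.61416056e+00,  1.43138351e-06,
        1.47601738e+00, -1.19006003e-01]), 'dq': array([ 0.00163689, -0.00056194, -0.00356342,  0.00134445, -0.00182307,
       -0.00022641]), 'effort': array([-5.13465457e-04, -3.94902563e+01, -3.71364820e+01, -1.46595639e-04,
        3.86021959e-03,  3.15820692e-06]), 'tool_pos': array([0.19566314, 0.59298318, 0.23019037]), 'tool_rot': array([-4.98600688e-01, -3.10125208e+00,  2.81609605e-03]), 'contact_force': array([ 0.86995485, -0.02099067,  0.53211053]), 'wrist_torque': array([-0.04075334,  0.00561768, -0.00053508]), 'grip_force': 0.0, 'opening': 0.08532127474133484} 0.0187
```

View pics/top0.png

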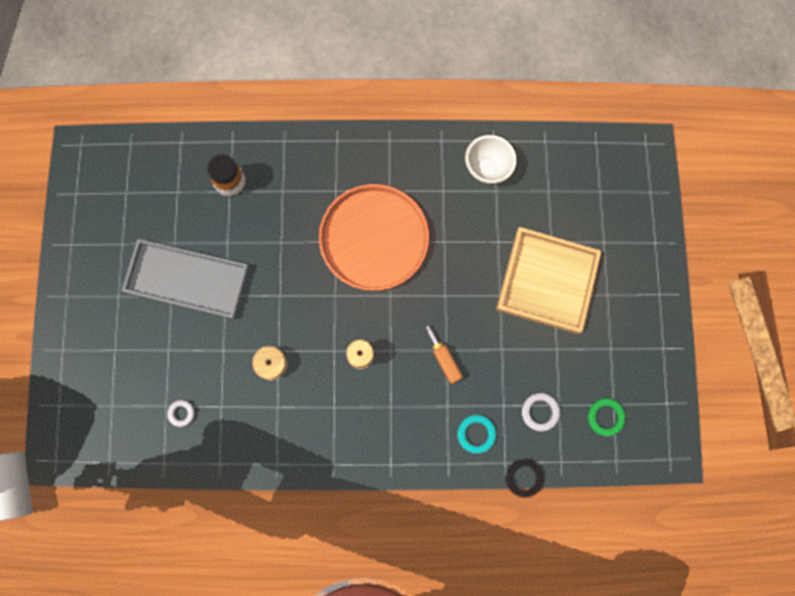

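View pics/side0.png

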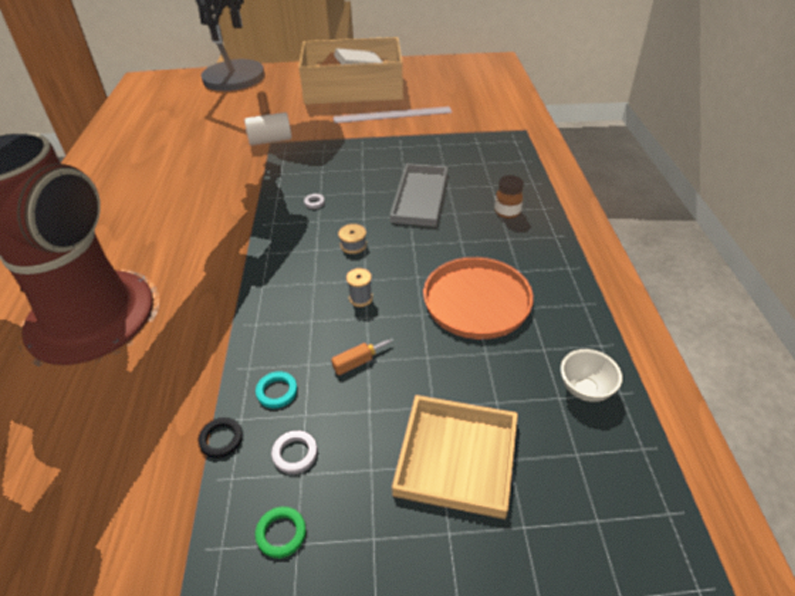

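The top view shows four ring-like things of large size (800-px picture): turquoise (476,434), steel-grey (540,412), green (606,417) and black (525,478). The pale steel one at (540,412) fits `large_ring`. The small ring is at (180,413), the spools at (269,362) squat and (360,354) tall, and the awl at (445,357). I'll confirm the ring with a crop while measuring.

```bash
cat > m.py <<'E'
from h import *
def cloud(im):
    v,u=np.mgrid[0:420,0:560].astype(float)
    K=np.array([[im['fx'],0,im['cx']],[0,im['fy'],im['cy']],[0,0,1.]])
    p=cv2.undistortPoints(np.stack([u.ravel(),v.ravel()],1)[:,None],K,np.array([float(im['k1']),0,0,0]))[:,0]
    d=im['depth'].reshape(-1,1).astype(float)
    P=np.hstack([p,np.ones((len(p),1))])*d
    W=(P-im['t'])@im['R']; W[d[:,0]==0]=np.nan
    return W
def near(W,c,r,zmin=.004,zmax=.09):
    m=(np.hypot(W[:,0]-c[0],W[:,1]-c[1])<r)&(W[:,2]>zmin)&(W[:,2]<zmax)
    return m
E
cat > meas.py <<'E'
from m import *
T=load('top');S=load('side');CT=cloud(T);CS=cloud(S)
A=dict(tall=(360,354,.045),squat=(269,362,.045),large=(540,412,.045),small=(180,413,.04),awl=(445,357,.065),dish=(374,237,.11),sq=(550,280,.105),lt=(185,279,.12),jar=(223,168,.05),bowl=(491,160,.06))
for n,(u,v,r) in A.items():
    c=world(T,u/1.4196,v/1.4196,.015)
    out=[]
    for nm,C in(('top',CT),('side',CS)):
        m=near(C,c,r);P=C[m]
        if len(P)<5: print(n,nm,'few');continue
        zt=np.percentile(P[:,2],90);top=P[P[:,2]>zt-.008]
        (cx,cy),(w,h),a=cv2.minAreaRect((top[:,:2]*1000).astype(np.float32))
        ec,er=cv2.minEnclosingCircle((top[:,:2]*1000).astype(np.float32))
        print(n,nm,len(P),'z90 %.4f'%zt,'mean',top.mean(0)[:2].round(4),'rect',np.round([cx,cy,w,h,a],1),'circ',np.round([*ec,er],1))
for nm,C in(('top',CT),('side',CS)):
    m=near(C,(.45,0),.5,-.01,.003);print(nm,'mat z',np.median(C[m][:,2]))
save(T,'ring.png',(310,260,460,360),4)
save(T,'awl.png',(180,210,350,280),4)
E
python3 meas.py
```

```text
tall top 344 z90 0.0526 mean [0.4615 0.002 ] rect [461.6   1.3  37.2  37.4  89.3] circ [461.7   2.3  19.8]
tall side 370 z90 0.0500 mean [ 0.4621 -0.0015] rect [ 4.622e+02 -3.000e-01  3.850e+01  3.790e+01  8.500e+01] circ [4.609e+02 3.000e-01 2.050e+01]
squat top 473 z90 0.0326 mean [0.4487 0.1461] rect [449.3 146.3  48.1  49.   87.1] circ [448.8 145.9  25.1]
squat side 305 z90 0.0304 mean [0.4496 0.1418] rect [449.2 143.6  47.2  49.9  33. ] circ [448.6 142.4  25.9]
large top 399 z90 0.0126 mean [ 0.3712 -0.2821] rect [ 365.9 -285.9   70.    86.9   58.3] circ [ 369.7 -281.9   44.7]
large side 474 z90 0.0105 mean [ 0.3692 -0.2855] rect [ 369.1 -284.6   59.2   59.1   61.6] circ [ 368.5 -284.3   30.7]
small top 246 z90 0.0127 mean [0.3704 0.2877] rect [370.7 287.   59.7  74.8  75.2] circ [370.7 286.9  37.5]
small side 94 z90 0.0104 mean [0.3703 0.2844] rect [369.8 284.5  38.8  40.6  77.1] circ [370.2 286.2  21.3]
awl top 466 z90 0.0238 mean [ 0.4489 -0.1351] rect [ 462.1 -128.7   94.7   22.4   27.6] circ [ 462.7 -129.9   47.4]
awl side 402 z90 0.0216 mean [ 0.4483 -0.1394] rect [ 458.6 
[... 562 characters left out ...]
n [0.5901 0.2925] rect [588.3 290.4 193.   91.7  76.3] circ [587.8 288.9 104.1]
lt side 718 z90 0.0177 mean [0.5849 0.2808] rect [588.3 287.7 196.7  90.5  76.3] circ [587.2 287.4 105.9]
jar top 634 z90 0.0719 mean [0.756  0.2234] rect [757.4 222.9  47.3  43.1   5.2] circ [756.9 224.   24.1]
jar side 471 z90 0.0702 mean [0.7546 0.2193] rect [755.7 222.5  46.1  44.4  44.9] circ [755.4 222.3  24.2]
bowl top 945 z90 0.0398 mean [ 0.7908 -0.2141] rect [ 783.9 -211.5   81.    82.    86.3] circ [ 784.5 -211.1   42.6]
bowl side 1166 z90 0.0394 mean [ 0.7854 -0.2091] rect [ 781.4 -213.5   81.1   83.    27.3] circ [ 781.3 -212.7   42.5]
top mat z 0.0005027508858541248
side mat z -6.172492834981694e-05
```

View pics/ring.png

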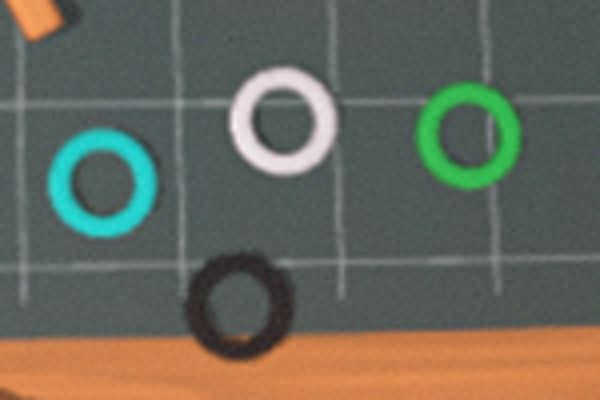

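View pics/awl.png

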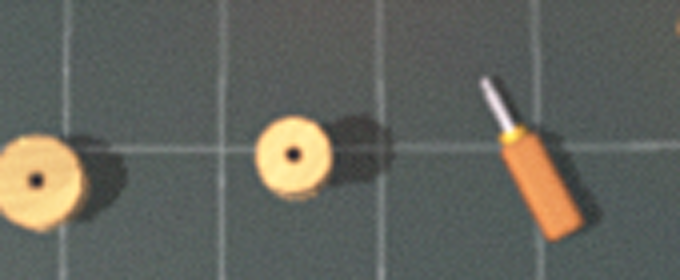

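The crop confirms it: the pale steel ring at crop (283,121) is `large_ring`; the turquoise (103,183), green (468,135) and black (240,305) ones are look-alikes. The awl's spike points up and to the left in the image. The two views agree to within about 3 mm. Next is the small ring.

```bash
cat > go.py <<'E'
import sys
from h import *
from scipy.spatial.transform import Rotation as Rr
# usage: go.py x y z [closing-direction deg] ; prints remaining shift in tool units (4cm) and turn units (8deg)
o=ctrl.get_obs();R=Rr.from_rotvec(o['tool_rot']).as_matrix();p=o['tool_pos']
a=sys.argv[1:]
t=np.array(list(map(float,a[:3])))
print('pos',p.round(4),'closing %.1f'%np.degrees(np.arctan2(R[1,1],R[0,1])),'tilt',np.degrees(R[:2,2]).round(2),'t',round(o['t'],2))
if len(a)>3:
    w=np.radians(float(a[3])); Rt=np.array([[np.sin(w),np.cos(w),0],[-np.cos(w),np.sin(w),0],[0,0,-1]]); 
    if len(a)>4: Rt[:,:2]*=-1
    print('turn units',(Rr.from_matrix(R.T@Rt).as_rotvec(degrees=True)/8).round(2)); R0=R
print('shift units now-axes',(R.T@(t-p)/.04).round(2))
if len(a)>3: print('shift units after turn',(Rt.T@(t-p)/.04).round(2))
E
python3 go.py .370 .286 .10
```

```text
pos [0.1957 0.593  0.2302] closing 71.7 tilt [-0.05 -0.1 ] t 0.1
shift units now-axes [-6.55 -5.92  3.26]
```

Call:
{"fn": "drive_tool", "kwargs": {"steps": [{"translation":[-0.8,-0.72,0.4],"angular":[0,0,0],"gripper":1},{"translation":[-0.8,-0.72,0.4],"angular":[0,0,0],"gripper":1},{"translation":[-0.8,-0.72,0.4],"angular":[0,0,0],"gripper":1},{"translation":[-0.8,-0.72,0.4],"angular":[0,0,0],"gripper":1},{"translation":[-0.8,-0.72,0.4],"angular":[0,0,0],"gripper":1},{"translation":[-0.8,-0.72,0.4],"angular":[0,0,0],"gripper":1},{"translation":[-0.8,-0.72,0.4],"angular":[0,0,0],"gripper":0.75},{"translation":[-0.8,-0.72,0.4],"angular":[0,0,0],"gripper":0.75}], "force": 40}}

```text
t: 1.1
tool_pos: [0.367, 0.293, 0.1025]
tool_rot: [-0.498, -3.102, 0.0]
contact_force: [1.2, -0.3, 0.7]
opening: 0.064
grip_force: 0.0
```

```bash
python3 go.py .370 .286 .004
```

```text
pos [0.367  0.293  0.1025] closing 71.7 tilt [-0.01 -0.01] t 1.1
shift units now-axes [-0.13 -0.14  2.46]
```

Call:
{"fn": "drive_tool", "kwargs": {"steps": [{"translation":[-0.13,-0.14,0.8],"angular":[0,0,0],"gripper":0.75},{"translation":[0,0,0.8],"angular":[0,0,0],"gripper":0.75},{"translation":[0,0,0.6],"angular":[0,0,0],"gripper":0.75},{"translation":[0,0,0.26],"angular":[0,0,0],"gripper":0.75},{"translation":[0,0,0],"angular":[0,0,0],"gripper":0.75}]}}

```text
t: 1.72
tool_pos: [0.3694, 0.2873, 0.0044]
tool_rot: [-0.498, -3.101, 0.002]
contact_force: [-0.4, -0.8, 0.6]
opening: 0.0646
grip_force: 0.0
```

Call:
{"fn": "drive_tool", "kwargs": {"steps": [{"translation":[0,0,0],"angular":[0,0,0],"gripper":0.3},{"translation":[0,0,0],"angular":[0,0,0],"gripper":0.3},{"translation":[0,0,0],"angular":[0,0,0],"gripper":0.3},{"translation":[0,0,0],"angular":[0,0,0],"gripper":0.3}]}}

```text
t: 2.22
tool_pos: [0.371, 0.2881, 0.0068]
tool_rot: [0.498, 3.1, 0.002]
contact_force: [-1.7, -1.1, 5.8]
opening: 0.0379
grip_force: 39.5
```

Call:
{"fn": "drive_tool", "kwargs": {"steps": [{"translation":[0,0,-0.5],"angular":[0,0,0],"gripper":0.3},{"translation":[0,0,-1],"angular":[0,0,0],"gripper":0.3},{"translation":[0,0,-1],"angular":[0,0,0],"gripper":0.3},{"translation":[0,0,0],"angular":[0,0,0],"gripper":0.3}]}}

```text
t: 2.72
tool_pos: [0.3728, 0.2892, 0.1099]
tool_rot: [0.497, 3.094, 0.009]
contact_force: [0.3, -0.1, -0.1]
opening: 0.0382
grip_force: 40.2
```

```bash
python3 - <<'E'
from h import *
im=grab('side');o=ctrl.get_obs()
p=im['R']@o['tool_pos']+im['t'];u=int(im['cx']+im['fx']*p[0]/p[2]);v=int(im['cy']+im['fy']*p[1]/p[2]);print(u,v)
save(im,'a.png',(u-60,v-60,u+60,v+50),5)
E
python3 go.py .6945 -.0325 .10
```

```text
216 109
pos [0.3714 0.2884 0.1074] closing 71.7 tilt [0.27 0.15] t 2.77
shift units now-axes [-10.18  -5.09   0.2 ]
```

View pics/a.png

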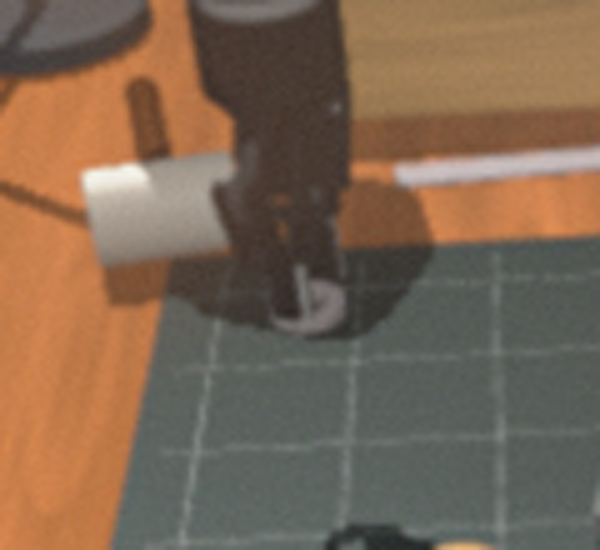

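```bash
cat > held.py <<'E'
from m import *
import sys
n=sys.argv[1]; im=grab(n); C=cloud(im); o=ctrl.get_obs(); p=o['tool_pos']
m=(np.linalg.norm(C[:,:2]-p[:2],axis=1)<.06)&(abs(C[:,2]-p[2])<.05)
col=im['color'].reshape(-1,3).astype(int); b=m&(col.min(1)>(int(sys.argv[2]) if len(sys.argv)>2 else 110))
P=C[b]; print(len(P),'mean-tcp',(P.mean(0)-p).round(4),'min',(P.min(0)-p).round(4),'max',(P.max(0)-p).round(4))
u,s,vt=np.linalg.svd(P-P.mean(0),full_matrices=False);print('normal',vt[2].round(3),'std',(s/np.sqrt(len(P))).round(4))
E
python3 held.py side; python3 held.py side 90
```

```text
28 mean-tcp [ 0.0069 -0.012   0.0046] min [-0.0117 -0.0284 -0.0014] max [0.0185 0.0133 0.035 ]
normal [ 0.618 -0.25  -0.745] std [0.0128 0.007  0.0057]
81 mean-tcp [ 0.0059 -0.0116  0.0059] min [-0.0175 -0.0321 -0.0056] max [0.0187 0.0153 0.0352]
normal [ 0.804 -0.398 -0.441] std [0.0152 0.0083 0.0067]
```

Call:
{"fn": "drive_tool", "kwargs": {"steps": [{"translation":[-0.9,-0.3,0],"angular":[0,0,0],"gripper":0.3},{"translation":[-0.9,-0.3,0],"angular":[0,0,0],"gripper":0.3},{"translation":[-0.9,-0.5,0],"angular":[0,0,0],"gripper":0.3},{"translation":[-0.9,-0.5,0],"angular":[0,0,0],"gripper":0.3},{"translation":[-0.9,-0.5,0],"angular":[0,0,0],"gripper":0.3},{"translation":[-0.9,-0.5,0],"angular":[0,0,0],"gripper":0.3},{"translation":[-0.9,-0.5,0],"angular":[0,0,0],"gripper":0.3},{"translation":[-0.9,-0.5,0],"angular":[0,0,0],"gripper":0.3}]}}

```text
t: 3.88
tool_pos: [0.5978, 0.0594, 0.1025]
tool_rot: [-0.498, -3.098, 0.001]
contact_force: [0.8, 0.8, 0.3]
opening: 0.0378
grip_force: 40.3
```

```bash
python3 go.py .6945 -.0325 .10
```

```text
pos [0.5978 0.0594 0.1025] closing 71.7 tilt [-0.22  0.01] t 3.88
shift units now-axes [-3.02 -1.42  0.05]
```

Call:
{"fn": "drive_tool", "kwargs": {"steps": [{"translation":[-0.75,-0.35,0],"angular":[0,0,0],"gripper":0.3},{"translation":[-0.75,-0.35,0],"angular":[0,0,0],"gripper":0.3},{"translation":[-0.75,-0.35,0],"angular":[0,0,0],"gripper":0.3},{"translation":[-0.75,-0.35,0],"angular":[0,0,0],"gripper":0.3},{"translation":[0,0,0],"angular":[0,0,0],"gripper":0.3}]}}

```text
t: 4.5
tool_pos: [0.6946, -0.0318, 0.1024]
tool_rot: [-0.501, -3.098, 0.0]
contact_force: [-1.0, 0.4, -0.8]
opening: 0.0377
grip_force: 40.3
```

```bash
python3 - <<'E'
from h import *
im=grab('side');o=ctrl.get_obs()
p=im['R']@o['tool_pos']+im['t'];u=int(im['cx']+im['fx']*p[0]/p[2]);v=int(im['cy']+im['fy']*p[1]/p[2]);print(u,v)
save(im,'b.png',(u-55,v-55,u+55,v+45),6)
E
python3 held.py side;python3 go.py .6945 -.0325 .03
```

```text
357 180
97 mean-tcp [-0.0064 -0.0122  0.0052] min [-0.0272 -0.0457 -0.0061] max [0.0178 0.0148 0.0493]
normal [-0.253 -0.465 -0.848] std [0.014  0.0137 0.0057]
pos [ 0.6934 -0.03    0.1027] closing 71.7 tilt [-0.21  0.05] t 4.6
shift units now-axes [-0.05 -0.05  1.82]
```

View pics/b.png

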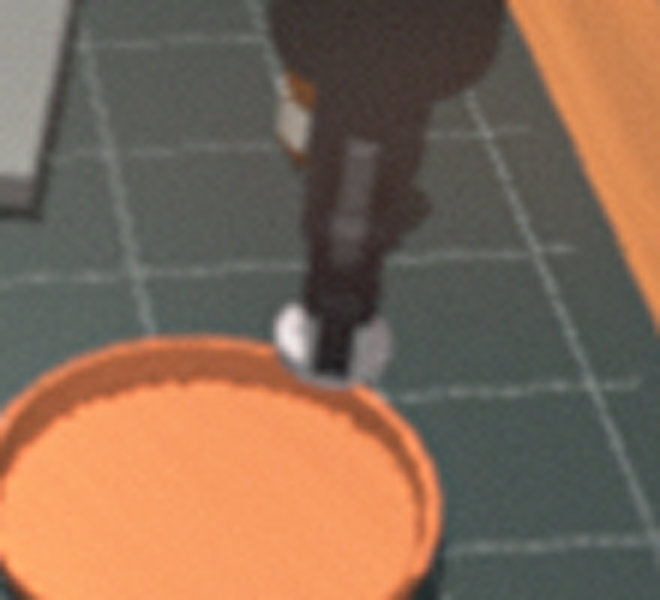

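The ring is held level at crop (335,345), with its lower edge just below the fingertip. I'll lower it into the dish.

Call:
{"fn": "drive_tool", "kwargs": {"steps": [{"translation":[0,0,0.9],"angular":[0,0,0],"gripper":0.3},{"translation":[0,0,0.8],"angular":[0,0,0],"gripper":0.3},{"translation":[0,0,0.35],"angular":[0,0,0],"gripper":0.3},{"translation":[0,0,0.15],"angular":[0,0,0],"gripper":0.3},{"translation":[0,0,0.05],"angular":[0,0,0],"gripper":0.3},{"translation":[0,0,0],"angular":[0,0,0],"gripper":0.3}]}}

```text
t: 5.35
tool_pos: [0.6956, -0.0303, 0.0163]
tool_rot: [0.498, 3.1, 0.0]
contact_force: [-0.6, 0.5, -0.7]
opening: 0.038
grip_force: 40.3
```

Call:
{"fn": "drive_tool", "kwargs": {"steps": [{"translation":[0,0,0.08],"angular":[0,0,0],"gripper":0.3},{"translation":[0,0,0.04],"angular":[0,0,0],"gripper":0.3},{"translation":[0,0,0],"angular":[0,0,0],"gripper":0.3}]}}

```text
t: 5.72
tool_pos: [0.6951, -0.0304, 0.0109]
tool_rot: [0.499, 3.101, -0.0]
contact_force: [-1.0, -0.2, 3.2]
opening: 0.0375
grip_force: 41.0
```

Call:
{"fn": "drive_tool", "kwargs": {"steps": [{"translation":[0,0,0],"angular":[0,0,0],"gripper":0.65},{"translation":[0,0,0],"angular":[0,0,0],"gripper":0.65},{"translation":[0,0,-0.2],"angular":[0,0,0],"gripper":0.65},{"translation":[0,0,-0.6],"angular":[0,0,0],"gripper":0.65},{"translation":[0,0,-1],"angular":[0,0,0],"gripper":0.75},{"translation":[0,0,-0.7],"angular":[0,0,0],"gripper":0.75}]}}

```text
t: 6.48
tool_pos: [0.6962, -0.0304, 0.1147]
tool_rot: [0.498, 3.097, 0.0]
contact_force: [0.2, 1.0, -0.1]
opening: 0.0642
grip_force: 0.0
```

```bash
python3 go.py .449 .145 .10
```

```text
pos [ 0.6962 -0.0304  0.1147] closing 71.7 tilt [ 0.27 -0.04] t 6.47
shift units now-axes [7.24 2.23 0.34]
```

Call:
{"fn": "drive_tool", "kwargs": {"steps": [{"translation":[0.9,0.28,0],"angular":[0,0,0],"gripper":0.85},{"translation":[0.9,0.28,0],"angular":[0,0,0],"gripper":0.85},{"translation":[0.9,0.28,0],"angular":[0,0,0],"gripper":0.85},{"translation":[0.9,0.28,0],"angular":[0,0,0],"gripper":0.85},{"translation":[0.9,0.28,0],"angular":[0,0,0],"gripper":0.85},{"translation":[0.9,0.28,0],"angular":[0,0,0],"gripper":0.85},{"translation":[0.9,0.28,0],"angular":[0,0,0],"gripper":0.85},{"translation":[0.9,0.28,0.1],"angular":[0,0,0],"gripper":0.85}]}}

```text
t: 7.48
tool_pos: [0.4495, 0.1459, 0.1086]
tool_rot: [0.498, 3.098, 0.002]
contact_force: [0.4, -0.0, -0.0]
opening: 0.0724
grip_force: 0.0
```

```bash
python3 - <<'E'
from m import *
T=grab('top');C=cloud(T);S=grab('side');CS=cloud(S)
for im,c in((T,C),(S,CS)):
    col=im['color'].reshape(-1,3).astype(int)
    m=(np.hypot(c[:,0]-.6565,c[:,1]+.02)<.085)&(c[:,2]<.03)&(col[:,2]>120)
    P=c[m];print(len(P),P.mean(0).round(4),np.percentile(P[:,2],[10,50,90]).round(4),cv2.minEnclosingCircle((P[:,:2]*1000).astype(np.float32)))
E
python3 go.py .449 .145 .004
```

```text
217 [ 0.6949 -0.0292  0.0119] [0.0046 0.0133 0.0164] ((696.9481811523438, -30.493709564208984), 23.66600799560547)
174 [ 0.6939 -0.0289  0.0107] [0.0036 0.0124 0.0142] ((695.7943115234375, -25.96670913696289), 27.622112274169922)
pos [0.4473 0.1466 0.1071] closing 71.9 tilt [0.04 0.04] t 7.58
shift units now-axes [-0.05 -0.03  2.58]
```

Call:
{"fn": "drive_tool", "kwargs": {"steps": [{"translation":[0,-0.02,0.8],"angular":[0,0,0],"gripper":0.85},{"translation":[0,0,0.9],"angular":[0,0,0],"gripper":0.85},{"translation":[0,0,0.6],"angular":[0,0,0],"gripper":0.85},{"translation":[0,0,0.22],"angular":[0,0,0],"gripper":0.85},{"translation":[0,0,0],"angular":[0,0,0],"gripper":0.4},{"translation":[0,0,0],"angular":[0,0,0],"gripper":0.4},{"translation":[0,0,0],"angular":[0,0,0],"gripper":0.4},{"translation":[0,0,0],"angular":[0,0,0],"gripper":0.4}]}}

```text
t: 8.57
tool_pos: [0.4506, 0.1445, 0.0069]
tool_rot: [0.498, 3.099, 0.001]
contact_force: [0.8, -0.5, 6.9]
opening: 0.048
grip_force: 41.4
```

Call:
{"fn": "drive_tool", "kwargs": {"steps": [{"translation":[0,0,-0.5],"angular":[0,0,0],"gripper":0.4},{"translation":[0,0,-0.9],"angular":[0,0,0],"gripper":0.4},{"translation":[0,0,-0.9],"angular":[0,0,0],"gripper":0.4},{"translation":[0,0,-0.9],"angular":[0,0,0],"gripper":0.4},{"translation":[0,0,0],"angular":[0,0,0],"gripper":0.4}]}}

```text
t: 9.2
tool_pos: [0.4512, 0.1447, 0.1368]
tool_rot: [0.497, 3.095, 0.003]
contact_force: [0.7, 0.7, 0.0]
opening: 0.0481
grip_force: 41.3
```

```bash
python3 go.py .5525 -.2945 .13
```

```text
pos [0.4512 0.1447 0.1368] closing 71.7 tilt [0.39 0.07] t 9.2
shift units now-axes [-5.84 -9.63  0.18]
```

Call:
{"fn": "drive_tool", "kwargs": {"steps": [{"translation":[-0.53,-0.88,0],"angular":[0,0,0],"gripper":0.4},{"translation":[-0.53,-0.88,0],"angular":[0,0,0],"gripper":0.4},{"translation":[-0.53,-0.88,0],"angular":[0,0,0],"gripper":0.4},{"translation":[-0.53,-0.88,0],"angular":[0,0,0],"gripper":0.4},{"translation":[-0.53,-0.88,0],"angular":[0,0,0],"gripper":0.4},{"translation":[-0.53,-0.88,0],"angular":[0,0,0],"gripper":0.4},{"translation":[-0.53,-0.88,0],"angular":[0,0,0],"gripper":0.4},{"translation":[-0.53,-0.88,0],"angular":[0,0,0],"gripper":0.4}]}}

```text
t: 10.2
tool_pos: [0.521, -0.1771, 0.1313]
tool_rot: [-0.498, -3.099, -0.002]
contact_force: [0.3, 0.3, -0.2]
opening: 0.0479
grip_force: 41.4
```

Call:
{"fn": "drive_tool", "kwargs": {"steps": [{"translation":[-0.53,-0.88,0],"angular":[0,0,0],"gripper":0.4},{"translation":[-0.53,-0.88,0],"angular":[0,0,0],"gripper":0.4},{"translation":[-0.53,-0.83,0],"angular":[0,0,0],"gripper":0.4},{"translation":[0,0,0],"angular":[0,0,0],"gripper":0.4}]}}

```text
t: 10.7
tool_pos: [0.5491, -0.2962, 0.1313]
tool_rot: [-0.503, -3.099, -0.002]
contact_force: [-0.4, 0.3, -1.1]
opening: 0.0481
grip_force: 41.4
```

```bash
python3 go.py .5525 -.2945 .013;python3 held.py side 90
```

```text
pos [ 0.5491 -0.2962  0.1313] closing 71.6 tilt [-0.12  0.08] t 10.7
shift units now-axes [-0.08  0.07  2.96]
67 mean-tcp [ 0.007  -0.0173  0.0159] min [-0.02   -0.0366 -0.006 ] max [0.023  0.0198 0.0479]
normal [ 0.852 -0.439 -0.284] std [0.0187 0.0087 0.0052]
```

Call:
{"fn": "drive_tool", "kwargs": {"steps": [{"translation":[-0.08,0.07,0.8],"angular":[0,0,0],"gripper":0.4},{"translation":[0,0,0.9],"angular":[0,0,0],"gripper":0.4},{"translation":[0,0,0.8],"angular":[0,0,0],"gripper":0.4},{"translation":[0,0,0.4],"angular":[0,0,0],"gripper":0.4},{"translation":[0,0,0.05],"angular":[0,0,0],"gripper":0.4},{"translation":[0,0,0],"angular":[0,0,0],"gripper":0.4}]}}

```text
t: 11.5
tool_pos: [0.5544, -0.2931, 0.0165]
tool_rot: [0.498, 3.1, -0.001]
contact_force: [-0.2, 0.2, -0.0]
opening: 0.0475
grip_force: 41.4
```

Call:
{"fn": "drive_tool", "kwargs": {"steps": [{"translation":[0,0,0.08],"angular":[0,0,0],"gripper":0.4},{"translation":[0,0,0.05],"angular":[0,0,0],"gripper":0.4},{"translation":[0,0,0],"angular":[0,0,0],"gripper":0.4}]}}

```text
t: 11.88
tool_pos: [0.5545, -0.2935, 0.012]
tool_rot: [0.499, 3.1, -0.001]
contact_force: [-2.0, 1.2, 4.5]
opening: 0.0479
grip_force: 41.7
```

Contact made. I'll release, raise, and go on to the tall spool.

Call:
{"fn": "drive_tool", "kwargs": {"steps": [{"translation":[0,0,0],"angular":[0,0,0],"gripper":0.72},{"translation":[0,0,0],"angular":[0,0,0],"gripper":0.72},{"translation":[0,0,-0.2],"angular":[0,0,0],"gripper":0.72},{"translation":[0,0,-0.7],"angular":[0,0,0],"gripper":0.72},{"translation":[0,0,-0.9],"angular":[0,0,0],"gripper":0.72},{"translation":[0,0,-0.9],"angular":[0,0,0],"gripper":0.75},{"translation":[0,0,0],"angular":[0,0,0],"gripper":0.75}]}}

```text
t: 12.75
tool_pos: [0.5561, -0.2945, 0.1231]
tool_rot: [0.497, 3.094, -0.006]
contact_force: [-0.7, 0.3, -1.1]
opening: 0.0642
grip_force: 0.0
```

```bash
python3 go.py .4615 .0005 .10
```

```text
pos [ 0.5561 -0.2945  0.1231] closing 71.7 tilt [ 0.4  -0.28] t 12.75
shift units now-axes [4.56 6.26 0.52]
```

Call:
{"fn": "drive_tool", "kwargs": {"steps": [{"translation":[0.57,0.78,0],"angular":[0,0,0],"gripper":0.75},{"translation":[0.57,0.78,0],"angular":[0,0,0],"gripper":0.75},{"translation":[0.57,0.78,0],"angular":[0,0,0],"gripper":0.75},{"translation":[0.57,0.78,0],"angular":[0,0,0],"gripper":0.75},{"translation":[0.57,0.78,0],"angular":[0,0,0],"gripper":0.75},{"translation":[0.57,0.78,0],"angular":[0,0,0],"gripper":0.75},{"translation":[0.57,0.78,0],"angular":[0,0,0],"gripper":0.75},{"translation":[0.57,0.78,0],"angular":[0,0,0],"gripper":0.75}]}}

```text
t: 13.75
tool_pos: [0.4575, 0.0025, 0.1171]
tool_rot: [-0.499, -3.1, -0.0]
contact_force: [0.3, 0.3, 0.1]
opening: 0.0638
grip_force: 0.0
```

```bash
python3 go.py .4615 .0005 .011; python3 - <<'E'
from m import *
for n in('top','side'):
    im=grab(n);c=cloud(im)
    P=c[near(c,(.5525,-.2935),.026,.024,.045)];print(n,len(P),P.mean(0).round(4),np.percentile(P[:,2],[10,50,90]).round(4))
E
```

```text
pos [0.4575 0.0025 0.1171] closing 71.7 tilt [-0.08  0.02] t 13.75
shift units now-axes [-0.11 -0.02  2.65]
top 374 [ 0.5529 -0.2921  0.035 ] [0.0323 0.0351 0.0376]
side 551 [ 0.5518 -0.2957  0.0342] [0.0324 0.0346 0.036 ]
```

Call:
{"fn": "drive_tool", "kwargs": {"steps": [{"translation":[-0.08,-0.02,0.8],"angular":[0,0,0],"gripper":0.75},{"translation":[0,0,0.9],"angular":[0,0,0],"gripper":0.75},{"translation":[0,0,0.7],"angular":[0,0,0],"gripper":0.75},{"translation":[0,0,0.25],"angular":[0,0,0],"gripper":0.75},{"translation":[0,0,0],"angular":[0,0,0],"gripper":0.3},{"translation":[0,0,0],"angular":[0,0,0],"gripper":0.3},{"translation":[0,0,0],"angular":[0,0,0],"gripper":0.3},{"translation":[0,0,0],"angular":[0,0,0],"gripper":0.3}]}}

```text
t: 14.85
tool_pos: [0.462, -0.0006, 0.0128]
tool_rot: [0.498, 3.1, -0.0]
contact_force: [-0.1, 0.3, -0.4]
opening: 0.0383
grip_force: 40.1
```

Call:
{"fn": "drive_tool", "kwargs": {"steps": [{"translation":[0,0,-0.5],"angular":[0,0,0],"gripper":0.3},{"translation":[0,0,-0.9],"angular":[0,0,0],"gripper":0.3},{"translation":[0,0,-0.9],"angular":[0,0,0],"gripper":0.3},{"translation":[0,0,-0.9],"angular":[0,0,0],"gripper":0.3},{"translation":[0,0,0],"angular":[0,0,0],"gripper":0.3}]}}

```text
t: 15.48
tool_pos: [0.464, -0.0008, 0.1442]
tool_rot: [0.497, 3.094, -0.0]
contact_force: [0.3, 0.2, -0.2]
opening: 0.0379
grip_force: 40.2
```

```bash
python3 go.py .6115 -.313 .13
```

```text
pos [ 0.464  -0.0008  0.1442] closing 71.7 tilt [ 0.45 -0.08] t 15.47
shift units now-axes [-5.94 -6.26  0.39]
```

Call:
{"fn": "drive_tool", "kwargs": {"steps": [{"translation":[-0.74,-0.78,0],"angular":[0,0,0],"gripper":0.3},{"translation":[-0.74,-0.78,0],"angular":[0,0,0],"gripper":0.3},{"translation":[-0.74,-0.78,0],"angular":[0,0,0],"gripper":0.3},{"translation":[-0.74,-0.78,0],"angular":[0,0,0],"gripper":0.3},{"translation":[-0.74,-0.78,0],"angular":[0,0,0],"gripper":0.3},{"translation":[-0.74,-0.78,0],"angular":[0,0,0],"gripper":0.3},{"translation":[-0.74,-0.78,0],"angular":[0,0,0],"gripper":0.3},{"translation":[-0.74,-0.78,0],"angular":[0,0,0],"gripper":0.3}]}}

```text
t: 16.48
tool_pos: [0.6079, -0.3125, 0.1381]
tool_rot: [-0.498, -3.099, -0.002]
contact_force: [-0.1, 0.3, -0.2]
opening: 0.0382
grip_force: 40.2
```

```bash
python3 go.py .6115 -.313 .02
```

```text
pos [ 0.6079 -0.3125  0.1381] closing 71.7 tilt [-0.12  0.09] t 16.48
shift units now-axes [-0.1   0.01  2.95]
```

Call:
{"fn": "drive_tool", "kwargs": {"steps": [{"translation":[-0.07,0,0.8],"angular":[0,0,0],"gripper":0.3},{"translation":[0,0,0.9],"angular":[0,0,0],"gripper":0.3},{"translation":[0,0,0.8],"angular":[0,0,0],"gripper":0.3},{"translation":[0,0,0.4],"angular":[0,0,0],"gripper":0.3},{"translation":[0,0,0.05],"angular":[0,0,0],"gripper":0.3},{"translation":[0,0,0],"angular":[0,0,0],"gripper":0.3}]}}

```text
t: 17.23
tool_pos: [0.6115, -0.313, 0.0233]
tool_rot: [0.498, 3.1, -0.001]
contact_force: [0.5, 0.0, -0.1]
opening: 0.0381
grip_force: 40.2
```

Call:
{"fn": "drive_tool", "kwargs": {"steps": [{"translation":[0,0,0.08],"angular":[0,0,0],"gripper":0.3},{"translation":[0,0,0.06],"angular":[0,0,0],"gripper":0.3},{"translation":[0,0,0],"angular":[0,0,0],"gripper":0.3}]}}

```text
t: 17.6
tool_pos: [0.6115, -0.313, 0.0178]
tool_rot: [0.498, 3.1, -0.001]
contact_force: [0.4, 1.5, 2.9]
opening: 0.0378
grip_force: 40.2
```

Call:
{"fn": "drive_tool", "kwargs": {"steps": [{"translation":[0,0,0],"angular":[0,0,0],"gripper":0.65},{"translation":[0,0,0],"angular":[0,0,0],"gripper":0.65},{"translation":[0,0,-0.2],"angular":[0,0,0],"gripper":0.65},{"translation":[0,0,-0.7],"angular":[0,0,0],"gripper":0.65},{"translation":[0,0,-0.9],"angular":[0,0,0],"gripper":0.65},{"translation":[0,0,-0.9],"angular":[0,0,0],"gripper":0.9},{"translation":[0,0,0],"angular":[0,0,0],"gripper":0.9}]}}

```text
t: 18.48
tool_pos: [0.6132, -0.3142, 0.1299]
tool_rot: [0.497, 3.094, -0.006]
contact_force: [-0.5, -0.2, -0.3]
opening: 0.0765
grip_force: 0.0
```

```bash
python3 go.py .3695 -.284 .10
```

```text
pos [ 0.6132 -0.3142  0.1299] closing 71.7 tilt [ 0.42 -0.27] t 18.48
shift units now-axes [ 6.03 -1.19  0.7 ]
```

Call:
{"fn": "drive_tool", "kwargs": {"steps": [{"translation":[0.75,-0.15,0],"angular":[0,0,0],"gripper":0.9},{"translation":[0.75,-0.15,0],"angular":[0,0,0],"gripper":0.9},{"translation":[0.75,-0.15,0],"angular":[0,0,0],"gripper":0.9},{"translation":[0.75,-0.15,0],"angular":[0,0,0],"gripper":0.9},{"translation":[0.75,-0.15,0],"angular":[0,0,0],"gripper":0.9},{"translation":[0.75,-0.15,0],"angular":[0,0,0],"gripper":0.9},{"translation":[0.75,-0.15,0],"angular":[0,0,0],"gripper":0.9},{"translation":[0.75,-0.15,0.3],"angular":[0,0,0],"gripper":0.9}]}}

```text
t: 19.48
tool_pos: [0.367, -0.2829, 0.1124]
tool_rot: [0.498, 3.101, -0.001]
contact_force: [0.7, -0.5, 0.5]
opening: 0.0769
grip_force: 0.0
```

```bash
python3 go.py .3695 -.284 .007; python3 - <<'E'
from m import *
for n in('top','side'):
    im=grab(n);c=cloud(im)
    P=c[near(c,(.6115,-.313),.026,.04,.07)];print(n,len(P),P.mean(0).round(4),np.percentile(P[:,2],[10,50,90]).round(4))
E
```

```text
pos [ 0.367  -0.2829  0.1124] closing 71.7 tilt [ 0.03 -0.04] t 19.48
shift units now-axes [-0.07 -0.    2.63]
top 257 [ 0.6104 -0.3105  0.0545] [0.0513 0.0549 0.0575]
side 421 [ 0.6082 -0.3149  0.0534] [0.0469 0.0545 0.0559]
```

Call:
{"fn": "drive_tool", "kwargs": {"steps": [{"translation":[-0.04,0,0.9],"angular":[0,0,0],"gripper":0.9},{"translation":[0,0,0.9],"angular":[0,0,0],"gripper":0.9},{"translation":[0,0,0.6],"angular":[0,0,0],"gripper":0.9},{"translation":[0,0,0.3],"angular":[0,0,0],"gripper":0.9},{"translation":[0,0,0],"angular":[0,0,0],"gripper":0.9},{"translation":[0,0,0],"angular":[0,0,0],"gripper":0.9}]}}

```text
t: 20.32
tool_pos: [0.3702, -0.2842, 0.0056]
tool_rot: [0.498, 3.1, -0.002]
contact_force: [1.4, -0.6, -0.1]
opening: 0.0769
grip_force: 0.0
```

Call:
{"fn": "drive_tool", "kwargs": {"steps": [{"translation":[0,0,0],"angular":[0,0,0],"gripper":0.5},{"translation":[0,0,0],"angular":[0,0,0],"gripper":0.5},{"translation":[0,0,0],"angular":[0,0,0],"gripper":0.5},{"translation":[0,0,0],"angular":[0,0,0],"gripper":0.5}]}}

```text
t: 20.82
tool_pos: [0.3717, -0.2851, 0.0081]
tool_rot: [0.498, 3.097, -0.003]
contact_force: [-2.0, 4.5, 14.2]
opening: 0.0427
grip_force: 7.0
```

Call:
{"fn": "drive_tool", "kwargs": {"steps": [{"translation":[0,0,0],"angular":[0,0,0],"gripper":0.9},{"translation":[0,0,0],"angular":[0,0,0],"gripper":0.9},{"translation":[0,0,0],"angular":[0,0,0],"gripper":0.9}]}}

```text
t: 21.2
tool_pos: [0.3691, -0.2832, 0.0042]
tool_rot: [-0.499, -3.101, -0.0]
contact_force: [-0.3, -0.0, -0.2]
opening: 0.0769
grip_force: 0.0
```

```bash
python3 - <<'E'
from h import *
im=grab('side');o=ctrl.get_obs()
p=im['R']@o['tool_pos']+im['t'];u=int(im['cx']+im['fx']*p[0]/p[2]);v=int(im['cy']+im['fy']*p[1]/p[2]);print(u,v)
save(im,'c.png',(u-65,v-65,u+65,v+45),5)
E
python3 go.py .3695 -.284 .002
```

```text
206 318
pos [ 0.3691 -0.2832  0.0042] closing 71.7 tilt [-0.03  0.02] t 21.25
shift units now-axes [-0.02 -0.01  0.06]
```

View pics/c.png

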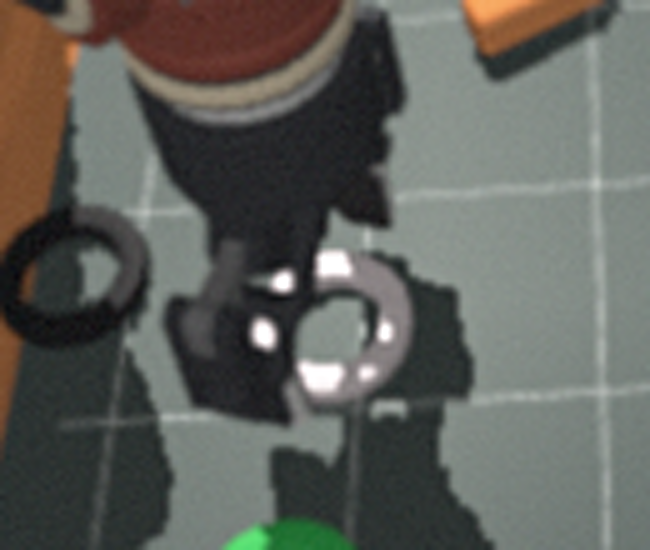

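```bash
python3 - <<'E'
from m import *
im=load('side');c=cloud(im);col=im['color'].reshape(-1,3).astype(int)
m=(np.hypot(c[:,0]-.37,c[:,1]+.284)<.06)&(c[:,2]>.006)&(c[:,2]<.02)&(col.min(1)>105)
P=c[m];print(len(P),P.min(0).round(4),P.max(0).round(4),np.percentile(P[:,2],[10,50,90]).round(4),P.mean(0))
# hole: mat-coloured pixels inside
q=P[:,:2]
from scipy.optimize import least_squares
r=least_squares(lambda p:np.clip(abs(np.hypot(q[:,0]-p[0],q[:,1]-p[1])-.0245)-.0055,0,None)*1000,[.37,-.284],loss='soft_l1');print(r.x,r.cost)
E
```

```text
295 [ 0.3397 -0.33    0.0061] [ 0.3981 -0.2533  0.0197] [0.0074 0.009  0.0106] [ 0.3780124  -0.28620455  0.00912089]
[ 0.36881764 -0.28478429] 54.282681919077206
```

The ring is still flat and centred between the fingers, at crop (345,325). The tips had simply been too high, so I'll go lower.

Call:
{"fn": "drive_tool", "kwargs": {"steps": [{"translation":[0,-0.03,0.1],"angular":[0,0,0],"gripper":0.9},{"translation":[0,0,0.06],"angular":[0,0,0],"gripper":0.9},{"translation":[0,0,0],"angular":[0,0,0],"gripper":0.9},{"translation":[0,0,0],"angular":[0,0,0],"gripper":0.9}]}}

```text
t: 21.75
tool_pos: [0.369, -0.2846, -0.002]
tool_rot: [-0.499, -3.102, -0.0]
contact_force: [-0.5, 0.2, 0.1]
opening: 0.0767
grip_force: 0.0
```

Call:
{"fn": "drive_tool", "kwargs": {"steps": [{"translation":[0,0,0],"angular":[0,0,0],"gripper":0.6},{"translation":[0,0,0],"angular":[0,0,0],"gripper":0.6},{"translation":[0,0,0],"angular":[0,0,0],"gripper":0.6},{"translation":[0,0,0],"angular":[0,0,0],"gripper":0.6}]}}

```text
t: 22.25
tool_pos: [0.3693, -0.285, -0.001]
tool_rot: [0.499, 3.101, -0.001]
contact_force: [-1.6, 1.2, 5.0]
opening: 0.0578
grip_force: 41.6
```

Call:
{"fn": "drive_tool", "kwargs": {"steps": [{"translation":[0,0,-0.5],"angular":[0,0,0],"gripper":0.5},{"translation":[0,0,-0.9],"angular":[0,0,0],"gripper":0.5},{"translation":[0,0,-0.9],"angular":[0,0,0],"gripper":0.5},{"translation":[0,0,0],"angular":[0,0,0],"gripper":0.5}]}}

```text
t: 22.75
tool_pos: [0.3708, -0.2865, 0.0936]
tool_rot: [0.498, 3.096, -0.007]
contact_force: [0.5, -0.1, -0.5]
opening: 0.0577
grip_force: 43.0
```

```bash
python3 go.py .6205 -.008 .09; python3 held.py side 105
```

```text
pos [ 0.3708 -0.2865  0.0936] closing 71.7 tilt [ 0.28 -0.3 ] t 22.75
shift units now-axes [-3.75  8.57  0.08]
416 mean-tcp [ 0.012  -0.006   0.0132] min [-0.0264 -0.0409  0.0023] max [0.0308 0.0375 0.0446]
normal [-0.066 -0.014 -0.998] std [0.0206 0.0122 0.0055]
```

Call:
{"fn": "drive_tool", "kwargs": {"steps": [{"translation":[-0.47,0.85,0],"angular":[0,0,0],"gripper":0.5},{"translation":[-0.37,0.86,0],"angular":[0,0,0],"gripper":0.5},{"translation":[-0.37,0.86,0],"angular":[0,0,0],"gripper":0.5},{"translation":[-0.37,0.86,0],"angular":[0,0,0],"gripper":0.5},{"translation":[-0.37,0.86,0],"angular":[0,0,0],"gripper":0.5},{"translation":[-0.37,0.86,0],"angular":[0,0,0],"gripper":0.5},{"translation":[-0.37,0.86,0],"angular":[0,0,0],"gripper":0.5},{"translation":[-0.37,0.86,0],"angular":[0,0,0],"gripper":0.5}]}}

```text
t: 23.8
tool_pos: [0.5705, -0.0606, 0.0874]
tool_rot: [-0.498, -3.098, -0.0]
contact_force: [0.1, -1.3, -1.3]
opening: 0.0576
grip_force: 43.1
```

Call:
{"fn": "drive_tool", "kwargs": {"steps": [{"translation":[-0.37,0.86,0],"angular":[0,0,0],"gripper":0.5},{"translation":[-0.3,0.8,0],"angular":[0,0,0],"gripper":0.5},{"translation":[0,0,0],"angular":[0,0,0],"gripper":0.5},{"translation":[0,0,0],"angular":[0,0,0],"gripper":0.5}]}}

```text
t: 24.3
tool_pos: [0.6161, -0.0076, 0.0881]
tool_rot: [-0.498, -3.098, 0.001]
contact_force: [-0.2, 0.5, -0.1]
opening: 0.0575
grip_force: 43.1
```

```bash
python3 go.py .6205 -.008 .01
```

```text
pos [ 0.6161 -0.0076  0.0881] closing 71.7 tilt [-0.2  0. ] t 24.3
shift units now-axes [-0.11  0.03  1.95]
```

Call:
{"fn": "drive_tool", "kwargs": {"steps": [{"translation":[-0.08,0,0.7],"angular":[0,0,0],"gripper":0.5},{"translation":[0,0,0.7],"angular":[0,0,0],"gripper":0.5},{"translation":[0,0,0.4],"angular":[0,0,0],"gripper":0.5},{"translation":[0,0,0.15],"angular":[0,0,0],"gripper":0.5},{"translation":[0,0,0],"angular":[0,0,0],"gripper":0.5},{"translation":[0,0,0],"angular":[0,0,0],"gripper":0.5}]}}

```text
t: 25.05
tool_pos: [0.6216, -0.0085, 0.0134]
tool_rot: [0.498, 3.1, -0.0]
contact_force: [0.5, -1.2, -0.6]
opening: 0.0576
grip_force: 43.1
```

Call:
{"fn": "drive_tool", "kwargs": {"steps": [{"translation":[0,0,0.13],"angular":[0,0,0],"gripper":0.5},{"translation":[0,0,0.07],"angular":[0,0,0],"gripper":0.5},{"translation":[0,0,0.03],"angular":[0,0,0],"gripper":0.5},{"translation":[0,0,0],"angular":[0,0,0],"gripper":0.5}]}}

```text
t: 25.55
tool_pos: [0.6208, -0.0083, 0.0031]
tool_rot: [0.498, 3.102, 0.0]
contact_force: [-1.5, -0.2, 1.3]
opening: 0.0576
grip_force: 43.3
```

Contact with the dish floor at the expected height, so I'll release.

Call:
{"fn": "drive_tool", "kwargs": {"steps": [{"translation":[0,0,0],"angular":[0,0,0],"gripper":0.82},{"translation":[0,0,0],"angular":[0,0,0],"gripper":0.82},{"translation":[0,0,-0.2],"angular":[0,0,0],"gripper":0.82},{"translation":[0,0,-0.7],"angular":[0,0,0],"gripper":0.82},{"translation":[0,0,-0.9],"angular":[0,0,0],"gripper":0.6},{"translation":[0,0,-0.6],"angular":[0,0,0],"gripper":0.6},{"translation":[0,0,0],"angular":[0,0,0],"gripper":0.6}]}}

```text
t: 26.42
tool_pos: [0.6228, -0.0086, 0.1024]
tool_rot: [0.498, 3.096, 0.0]
contact_force: [-0.8, -0.2, -0.7]
opening: 0.0511
grip_force: 0.0
```

```bash
python3 go.py .450 -.136 .10 117
```

```text
pos [ 0.6228 -0.0086  0.1024] closing 71.7 tilt [ 0.36 -0.05] t 26.43Traceback (most recent call last):
  File "go.py", line 12, in <module>
    print('turn units',(Rr.from_matrix(R.T@Rt).as_rotvec(degrees=True)/8).round(2)); R0=R
                        ~~~~~~~~~~~~~~^^^^^^^^
  File "scipy/spatial/transform/_rotation.pyx", line 1143, in scipy.spatial.transform._rotation.Rotation.from_matrix
ValueError: Non-positive determinant (left-handed or null coordinate frame) in rotation matrix 0: [[-0.70385852  0.71031303  0.00621176]
 [ 0.71032111  0.70387679 -0.00117385]
 [ 0.00520611 -0.00358612  0.99998002]].
```

```bash
sed -i 's/\[np.sin(w),np.cos(w),0\],\[-np.cos(w),np.sin(w),0\]/[-np.sin(w),np.cos(w),0],[np.cos(w),np.sin(w),0]/' go.py; python3 go.py .450 -.136 .10 117
python3 - <<'E'
from m import *
for n in('top','side'):
    im=grab(n);c=cloud(im);col=im['color'].reshape(-1,3).astype(int)
    m=near(c,(.455,-.134),.07,.004,.03)&(col[:,0]>col[:,2]+40);P=c[m]; 
    R=cv2.minAreaRect((P[:,:2]*1000).astype(np.float32));h=P[P[:,2]>np.percentile(P[:,2],90)-.007];print(n,len(P),R,h.mean(0))
E
```

```text
pos [ 0.6228 -0.0086  0.1024] closing 71.7 tilt [ 0.36 -0.05] t 26.43
turn units [-0.01  0.05 -5.66]
shift units now-axes [ 3.1  -4.38  0.03]
shift units after turn [ 5.29 -0.88  0.06]
top 296 ((451.1978454589844, -135.60586547851562), (68.61508178710938, 24.730239868164062), 27.347978591918945) [ 0.44805247 -0.13565738  0.02163488]
side 361 ((450.8132019042969, -136.14181518554688), (68.88845825195312, 22.603424072265625), 28.730213165283203) [ 0.44797132 -0.1393394   0.02009327]
```

Call:
{"fn": "drive_tool", "kwargs": {"steps": [{"translation":[0.44,-0.62,0],"angular":[0,0,0],"gripper":0.6},{"translation":[0.44,-0.62,0],"angular":[0,0,0],"gripper":0.6},{"translation":[0.44,-0.62,0],"angular":[0,0,0],"gripper":0.6},{"translation":[0.44,-0.62,0],"angular":[0,0,0],"gripper":0.6},{"translation":[0.44,-0.62,0],"angular":[0,0,0],"gripper":0.6},{"translation":[0.44,-0.62,0],"angular":[0,0,0],"gripper":0.6},{"translation":[0.44,-0.62,0],"angular":[0,0,0],"gripper":0.6}]}}

```text
t: 27.4
tool_pos: [0.4472, -0.1345, 0.0969]
tool_rot: [-0.498, -3.099, -0.001]
contact_force: [1.2, 0.1, -0.3]
opening: 0.0508
grip_force: 0.0
```

Call:
{"fn": "drive_tool", "kwargs": {"steps": [{"translation":[0,0,0],"angular":[0,0,-0.72],"gripper":0.6},{"translation":[0,0,0],"angular":[0,0,-0.72],"gripper":0.6},{"translation":[0,0,0],"angular":[0,0,-0.72],"gripper":0.6},{"translation":[0,0,0],"angular":[0,0,-0.72],"gripper":0.6},{"translation":[0,0,0],"angular":[0,0,-0.72],"gripper":0.6},{"translation":[0,0,0],"angular":[0,0,-0.72],"gripper":0.6},{"translation":[0,0,0],"angular":[0,0,-0.72],"gripper":0.6},{"translation":[0,0,0],"angular":[0,0,-0.72],"gripper":0.6}]}}

```text
t: 28.4
tool_pos: [0.448, -0.134, 0.0968]
tool_rot: [0.759, -3.046, -0.004]
contact_force: [0.4, -0.2, -0.0]
opening: 0.0515
grip_force: 0.0
```

```bash
python3 go.py .450 -.1363 .007 118; python3 - <<'E'
from m import *
for n in('top','side'):
    im=grab(n);c=cloud(im);col=im['color'].reshape(-1,3).astype(int)
    m=(np.hypot(c[:,0]-.6565,c[:,1]+.02)<.08)&(c[:,2]>.009)&(c[:,2]<.03)&(col[:,2]>120)
    P=c[m];l=P[P[:,0]<.66];s=P[P[:,0]>.66];print(n,l.mean(0).round(4),np.percentile(l[:,2],[5,50,95]).round(4),s.mean(0).round(4),np.percentile(s[:,2],[5,50,95]).round(4))
E
```

```text
pos [ 0.448  -0.134   0.0968] closing 118.0 tilt [-0.19  0.09] t 28.4
turn units [ 0.02 -0.02  0.  ]
shift units now-axes [-0.02 -0.08  2.25]
shift units after turn [-0.02 -0.07  2.25]
top [ 0.6212 -0.009   0.0142] [0.0106 0.0143 0.0178] [ 0.694  -0.0302  0.0139] [0.0107 0.0139 0.0175]
side [ 0.6208 -0.0124  0.0128] [0.0101 0.013  0.0147] [ 0.6921 -0.0327  0.0127] [0.0102 0.0127 0.0149]
```

Call:
{"fn": "drive_tool", "kwargs": {"steps": [{"translation":[-0.02,-0.07,0.8],"angular":[0,0,0],"gripper":0.6},{"translation":[0,0,0.8],"angular":[0,0,0],"gripper":0.6},{"translation":[0,0,0.5],"angular":[0,0,0],"gripper":0.6},{"translation":[0,0,0.15],"angular":[0,0,0],"gripper":0.6},{"translation":[0,0,0],"angular":[0,0,0],"gripper":0.15},{"translation":[0,0,0],"angular":[0,0,0],"gripper":0.15},{"translation":[0,0,0],"angular":[0,0,0],"gripper":0.15},{"translation":[0,0,0],"angular":[0,0,0],"gripper":0.15}]}}

```text
t: 29.5
tool_pos: [0.4519, -0.137, 0.0097]
tool_rot: [-0.755, 3.048, -0.002]
contact_force: [-0.2, -0.2, 1.6]
opening: 0.0208
grip_force: 41.5
```

Call:
{"fn": "drive_tool", "kwargs": {"steps": [{"translation":[0,0,-0.5],"angular":[0,0,0],"gripper":0.15},{"translation":[0,0,-0.9],"angular":[0,0,0],"gripper":0.15},{"translation":[0,0,-0.9],"angular":[0,0,0],"gripper":0.15},{"translation":[0,0,0],"angular":[0,0,0],"gripper":0.15}]}}

```text
t: 30.0
tool_pos: [0.4536, -0.1378, 0.1045]
tool_rot: [-0.754, 3.044, -0.007]
contact_force: [-0.1, 0.1, -0.5]
opening: 0.0209
grip_force: 41.2
```

```bash
python3 go.py .584 .284 .10 167
```

```text
pos [ 0.4536 -0.1378  0.1045] closing 117.8 tilt [ 0.38 -0.19] t 30.0
turn units [-0.05  0.01 -6.15]
shift units now-axes [-7.8   7.81  0.1 ]
shift units after turn [-11.01  -0.8    0.11]
```

Call:
{"fn": "drive_tool", "kwargs": {"steps": [{"translation":[-0.77,0.76,0],"angular":[0,0,0],"gripper":0.15},{"translation":[-0.77,0.76,0],"angular":[0,0,0],"gripper":0.15},{"translation":[-0.77,0.76,0],"angular":[0,0,0],"gripper":0.15},{"translation":[-0.77,0.76,0],"angular":[0,0,0],"gripper":0.15},{"translation":[-0.77,0.76,0],"angular":[0,0,0],"gripper":0.15},{"translation":[-0.77,0.76,0],"angular":[0,0,0],"gripper":0.15},{"translation":[-0.77,0.76,0],"angular":[0,0,0],"gripper":0.15},{"translation":[-0.77,0.76,0],"angular":[0,0,0],"gripper":0.15}]}}

```text
t: 31.0
tool_pos: [0.5549, 0.1946, 0.0989]
tool_rot: [0.755, -3.047, 0.0]
contact_force: [1.4, 0.5, -0.8]
opening: 0.021
grip_force: 41.1
```

Call:
{"fn": "drive_tool", "kwargs": {"steps": [{"translation":[-0.77,0.76,0],"angular":[0,0,-0.75],"gripper":0.15},{"translation":[-0.7,0.76,0],"angular":[0,0,-0.75],"gripper":0.15},{"translation":[0,0,0],"angular":[0,0,-0.77],"gripper":0.15},{"translation":[0,0,0],"angular":[0,0,-0.77],"gripper":0.15},{"translation":[0,0,0],"angular":[0,0,-0.77],"gripper":0.15},{"translation":[0,0,0],"angular":[0,0,-0.77],"gripper":0.15},{"translation":[0,0,0],"angular":[0,0,-0.77],"gripper":0.15},{"translation":[0,0,0],"angular":[0,0,-0.77],"gripper":0.15}]}}

```text
t: 32.0
tool_pos: [0.574, 0.2751, 0.0986]
tool_rot: [1.953, -2.457, -0.002]
contact_force: [-0.0, 0.4, -0.5]
opening: 0.0209
grip_force: 41.1
```

```bash
python3 go.py .5845 .2745 .02 167; python3 - <<'E'
from h import *
im=grab('side');o=ctrl.get_obs()
p=im['R']@o['tool_pos']+im['t'];u=int(im['cx']+im['fx']*p[0]/p[2]);v=int(im['cy']+im['fy']*p[1]/p[2])
save(im,'d.png',(u-60,v-60,u+60,v+50),5)
E
```

```text
pos [0.574  0.2751 0.0986] closing 167.0 tilt [-0.17 -0.06] t 32.0
turn units [ 0.02 -0.01 -0.  ]
shift units now-axes [-0.05 -0.26  1.97]
shift units after turn [-0.05 -0.26  1.97]
```

View pics/d.png

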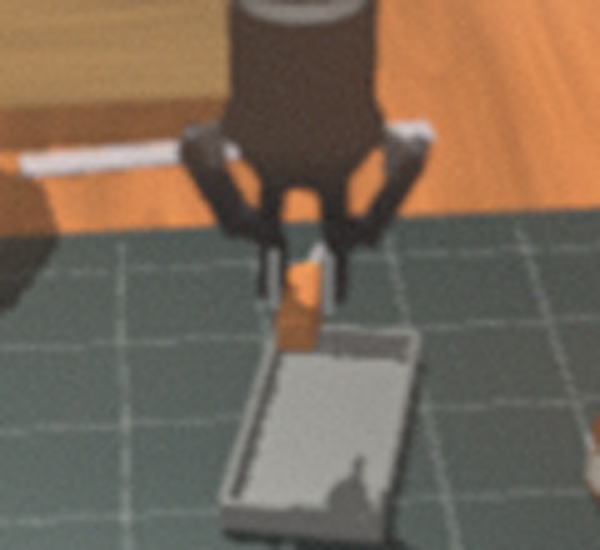

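The awl is held in line with the tray, at crop (300,310), and its handle looks level.

Call:
{"fn": "drive_tool", "kwargs": {"steps": [{"translation":[-0.04,-0.24,0.6],"angular":[0,0,0],"gripper":0.15},{"translation":[0,0,0.7],"angular":[0,0,0],"gripper":0.15},{"translation":[0,0,0.5],"angular":[0,0,0],"gripper":0.15},{"translation":[0,0,0.15],"angular":[0,0,0],"gripper":0.15},{"translation":[0,0,0],"angular":[0,0,0],"gripper":0.15},{"translation":[0,0,0],"angular":[0,0,0],"gripper":0.15}]}}

```text
t: 32.8
tool_pos: [0.5858, 0.2752, 0.0243]
tool_rot: [-1.949, 2.461, -0.001]
contact_force: [0.5, 0.2, -1.6]
opening: 0.0207
grip_force: 41.2
```

Call:
{"fn": "drive_tool", "kwargs": {"steps": [{"translation":[0,0,0.08],"angular":[0,0,0],"gripper":0.15},{"translation":[0,0,0.05],"angular":[0,0,0],"gripper":0.15},{"translation":[0,0,0],"angular":[0,0,0],"gripper":0.15}]}}

```text
t: 33.17
tool_pos: [0.5847, 0.2748, 0.0175]
tool_rot: [1.951, -2.462, -0.0]
contact_force: [-0.6, 0.4, -0.1]
opening: 0.0211
grip_force: 41.1
```

Call:
{"fn": "drive_tool", "kwargs": {"steps": [{"translation":[0,0,0.07],"angular":[0,0,0],"gripper":0.15},{"translation":[0,0,0.04],"angular":[0,0,0],"gripper":0.15},{"translation":[0,0,0],"angular":[0,0,0],"gripper":0.15}]}}

```text
t: 33.55
tool_pos: [0.585, 0.2748, 0.0138]
tool_rot: [1.951, -2.462, 0.0]
contact_force: [-1.2, -0.6, 4.1]
opening: 0.0209
grip_force: 41.6
```

Call:
{"fn": "drive_tool", "kwargs": {"steps": [{"translation":[0,0,0],"angular":[0,0,0],"gripper":0.42},{"translation":[0,0,0],"angular":[0,0,0],"gripper":0.42},{"translation":[0,0,-0.2],"angular":[0,0,0],"gripper":0.42},{"translation":[0,0,-0.7],"angular":[0,0,0],"gripper":0.42},{"translation":[0,0,-0.9],"angular":[0,0,0],"gripper":0.42},{"translation":[0,0,-0.9],"angular":[0,0,0],"gripper":0.42}]}}

```text
t: 34.3
tool_pos: [0.5848, 0.2748, 0.1228]
tool_rot: [-1.951, 2.462, -0.0]
contact_force: [0.8, 0.3, -0.1]
opening: 0.036
grip_force: 0.0
```

Call:
{"fn": "drive_tool", "kwargs": {"steps": [{"translation":[0,0,-0.9],"angular":[0,0,0],"gripper":0.42},{"translation":[0.8,0,-0.2],"angular":[0,0,0],"gripper":0.42},{"translation":[0.9,0,0],"angular":[0,0,0],"gripper":0.42},{"translation":[0.9,0.4,0],"angular":[0,0,0],"gripper":0.42},{"translation":[0.9,0.4,0],"angular":[0,0,0],"gripper":0.42},{"translation":[0,0,0],"angular":[0,0,0],"gripper":0.42},{"translation":[0,0,0],"angular":[0,0,0],"gripper":0.42}]}}

```text
t: 35.17
tool_pos: [0.5221, 0.1461, 0.166]
tool_rot: [-1.95, 2.462, -0.001]
contact_force: [-0.1, -0.2, 0.2]
opening: 0.036
grip_force: 0.0
```

```bash
python3 - <<'E'
from m import *
for n in('top','side'):
    im=grab(n);save(im,n+'9.png',s=1.42);c=cloud(im);col=im['color'].reshape(-1,3).astype(int)
    m=near(c,(.588,.28),.085,.008,.04)&(col[:,0]>col[:,2]+40);P=c[m]
    if len(P)>5:
        R=cv2.minAreaRect((P[:,:2]*1000).astype(np.float32));print(n,len(P),R,P.mean(0),np.percentile(P[:,2],[10,50,90]))
        h=P[P[:,2]>.02];d=np.array([.225,.974]);print('tilt slope',np.polyfit(h[:,:2]@d,h[:,2],1))
E
python3 go.py .4 .1 .2
```

```text
side 120 ((585.6614379882812, 271.6831970214844), (70.36933898925781, 21.627525329589844), 76.49031829833984) [0.58366347 0.26090654 0.02305641] [0.0160369  0.02445474 0.0265146 ]
tilt slope [0.01435968 0.01913068]
pos [0.5223 0.1465 0.1658] closing 166.8 tilt [0.05 0.02] t 35.27
shift units now-axes [ 1.83  2.71 -0.86]
```

View pics/top9.png

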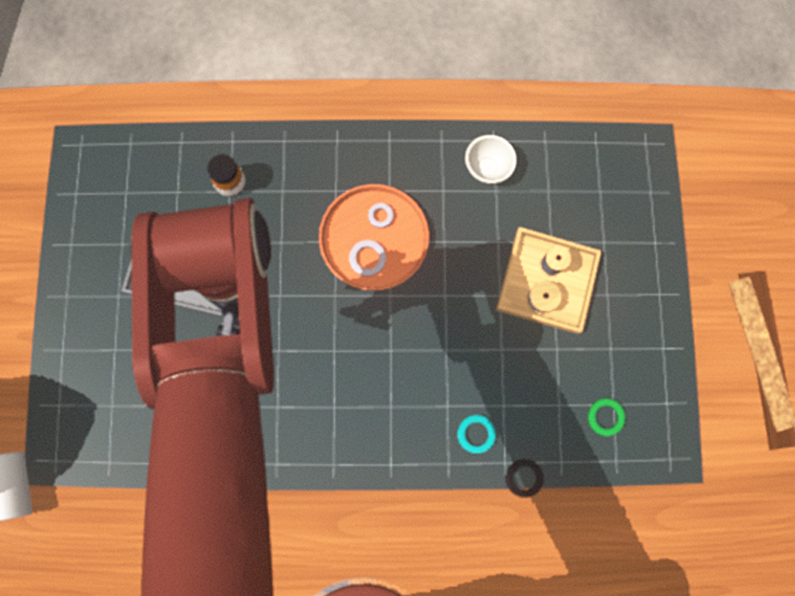

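View pics/side9.png

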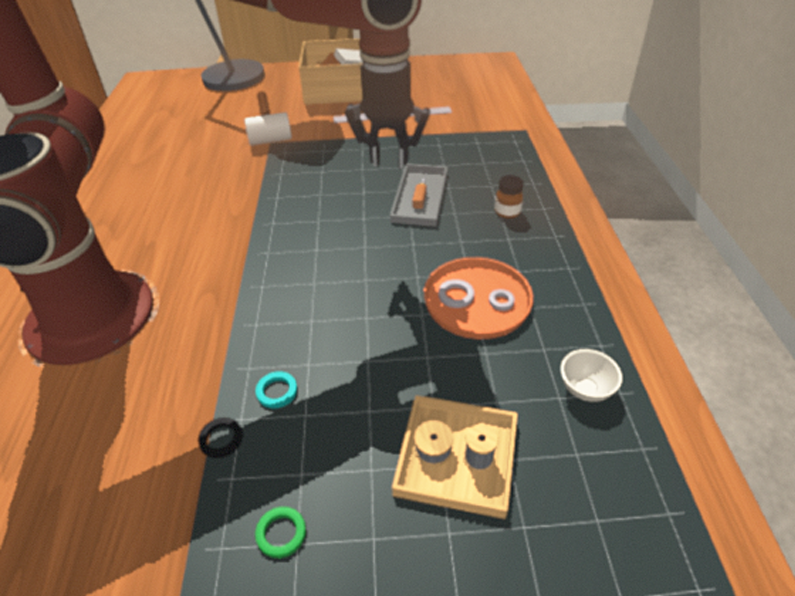

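The final pictures show the rings flat in the dish (top view, 366,258 and 381,215), the spools upright in the square tray (547,296 and 559,258), and the awl flat in the grey tray (side view, 420,192). The jar and bowl have not moved. I'm handing in.

```bash
python3 -c "
from station import ctrl
print(ctrl.finish_job())"
```

```text
the job is handed in; nothing more can be done
None
```

The job is handed in after about 35 s of robot time: both spools stand upright in the square tray, both rings lie flat and apart in the dish, the awl lies flat in the long tray, and the jar and bowl were left alone; the hand-in call returned no verdict.

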